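Hold the recessed reset of a clamped router with a bench probe

TASK

The battery-powered router clamped upside down in the spring holder needs a factory reset: slide the black cover on its underside fully open by its orange tab, then take the blue plastic probe with the white tip out of the tool stand, reach it upright through the uncovered round hole and press the recessed button all the way down, without ramming it. Finish while still gripping the probe and holding the button down with it, and leave the other tools in the stand and everything else on the bench where they are.

Things in the scene. Friction and masses are not known exactly. Their poses are not given: they have to be found in the camera images.
- router: Router clamped upside down in a steel-rod holder fixed to the bench: light grey shell 110 (x) x 160 (y) x 36 mm (z). Origin: centre of its lower face, 16 mm above the bench; upturned underside at z = 36 (52 mm above the bench). Feet 3 mm high at x +-45, y +-70; reset hole at x -8, y -26 under the sliding cover. Jaws and the black antennas on the +x edge stay below the underside.
- cover (a joint): Sliding cover over the reset hole, m: 0 closed, grows as it slides along the router's +y, stops at 0.024 fully open. Starts closed or up to 4 mm open (hole still covered). Needs about 1.5 N, stays where it is left. Black plate 33 (x) x 42 (y) x 2.5 mm on the underside between two 3 mm high guides.
- cover_tab (a point): Centre of the top of the orange tab on the cover; moves with it. Tab 22 (x) x 10 (y) x 10 mm high above the cover plate, its top 12.8 mm above the router's underside; with the cover closed it lies 20 mm along the router's +y from the reset hole. Can be pinched from above across its 10 mm, or pushed. Axes as the router's.
- reset_hole (a point): Centre of the mouth of the round reset hole, in the plane of the router's underside. Hole 9 mm in diameter with a 1.5 mm chamfer, straight down. The red button's top lies 11 mm below the mouth when released. Axes as the router's.
- reset (a joint): Recessed button, m: 0 released, grows as it is pressed straight down, stops at 0.005 fully down. Spring: about 2 N to start moving, 5 N fully down; it springs back when released.
- reset_top (a point): Centre of the top of the red button (8 mm across); moves down with it.
- stand: Wooden tool stand fixed to the bench, 46 (x) x 196 (y) x 50 mm high, with a foot strip 8 mm high along each long side (62 mm over both). Origin: centre of the underside, z up. Four upright 6.5 mm holes in a row along its y, at y = -69, -23, +23, +69 mm, through the block, one tool in each.
- probe: Blunt plastic probe, blue handle, white bands, shaft and cap, upright in one of the stand's holes (which one varies). Origin at the tip, z up along it. Shaft 4 mm thick from 0 to 46 mm, round handle 12 mm thick from 46 to 130 mm, cap up to 140 mm. In the stand its shoulder rests on the top, the tip 4 mm above the bench; lifts straight out, some 1 mm play. About 22 g.
- probe_tip (a point): The tip of the probe's shaft (same point as the probe's origin).
- driver_red: Screwdriver standing in the tool stand; same outline as the blue probe (12 mm round handle, 4 mm steel shaft, 140 mm long), origin at the tip, z up along the handle. Bystander; which hole it stands in varies. Handle: red with steel bands and cap.
- driver_green: Screwdriver standing in the tool stand; same outline as the blue probe (12 mm round handle, 4 mm steel shaft, 140 mm long), origin at the tip, z up along the handle. Bystander; which hole it stands in varies. Handle: green with black bands and cap.
- driver_grey: Screwdriver standing in the tool stand; same outline as the blue probe (12 mm round handle, 4 mm steel shaft, 140 mm long), origin at the tip, z up along the handle. Bystander; which hole it stands in varies. Handle: grey with red bands and cap.
- tape: Roll of black insulating tape lying flat, 68 mm across, 19 mm high; origin at the centre of its underside. Bystander.
- marker: White marker pen with red cap, lying, 130 x 18 mm; origin under its middle. Bystander.
- phone: Opened phone chassis lying flat, 145 x 72 x 7 mm; origin at the centre of its underside. Bystander.
- dish: Round steel screw dish, 84 mm across, 24 mm high; origin at the centre of its underside. Bystander.
- jar: Small amber jar with black cap, 44 mm across, 42 mm high; origin at the centre of its underside. Bystander.

How it is judged:
By the outcome, as a careful person would: the job done as asked, in the order asked, and still so for the second after the job is handed in, while the arm keeps its last pose, push and grip.
It also fails if it takes over 51 s, if anything falls off the work surface, if the arm or the gripper's body presses on something with over 40 N, if the wrist force passes 120 N, or if a joint passes its speed limit or range.

ROBOT

A 6-joint arm with a two-finger parallel gripper is mounted at the origin on the work surface. World frame = base frame: x ahead of the robot, y to its left, z up, the work surface at z = 0. Lengths are in m, angles in rad, forces in N, time in s.
With the tool pointing down it reaches from about 0.25 to 0.725 m from the base axis. Payload 4 kg.
Tool frame: the origin (TCP) lies at the very end of the fingers, on their centre line; the grasp point (between the pads) lies 19 mm behind it (bot.pinch_z is the distance from the TCP to the grasp point, in m); z points along the fingers, x is the direction in which the jaws open and shut, and the axes are right-handed (so a half turn about z gives the same grasp; the last joint's range is limited). The gripper opens to 85 mm and grips with 20 to 120 N. Pads are 22 mm wide; open, the fingers measure 114 mm over their backs; the gripper's body (76 mm by 85 mm) begins 54 mm behind the grasp point. The pads swing forward as they close: fully open they stand 13 mm farther back than shut.
Start: joints at [-1.187, 0.241, 0.005, 1.335, 0, 1.571], TCP at [0.187, -0.464, 0.21] pointing down, gripper open.
Joint ranges: [-2.72, 2.72], [-1.05, 1.87], [-1.09, 1.28], [-1.99, 2.15], [-1.42, 1.44], [-3.14, 3.14]. Speed limits (rad/s): [2.79, 2.79, 3.14, 3.14, 3.14, 3.14].

INTERFACE

Orientations are given as a unit quaternion [x, y, z, w].
In Python, from workcell import bot gives the robot as it stands. The module is installed in compiled form; this text tells all that it offers.
- The arm moves only by the shell command python3 -m inch 'ROWS'. ROWS is JSON, a list of rows, each a list of 7 numbers: the shift along the tool's x, y, z scaled (see below), then the turn, a rotation vector about the tool's x, y, z scaled (see below), then the gripper command: -1 is fully open, 1 is shut, values between are in proportion. In form: [[x, y, z, wx, wy, wz, gripper], ...]. A call has exactly 8 rows; each row shifts and turns the commanded pose from where the row before left it, along the tool's axes as they then stand; what a row does not reach is not made up. The controller multiplies each number of a shift by 2.5 cm and each number of a turn by 180 degrees. A row lasts 1/10 s, in which the tool goes at most 50 mm and 8.59 degrees, less where a joint would pass 70% of its speed; a pose out of reach is approached as far as the arm can. A call with a number of a shift or a turn outside -1 to 1 is refused whole. A call with a gripper value outside its range is refused whole. The fingers move at their own pace and stop on an object; the grip force is fixed at half the most. Time passes only in rows, so rows that do not move let the fingers close, or fill a call up. It gives the time, the measured TCP pose, the force and the opening at its end, in the units of the state.
- bot.get_obs(): the state, without advancing time (a new reading comes with each control period).
- bot.camera(name): name is "scene" or "top" or "wrist"; returns (picture, depth): 400x640x3 uint8, blue, green, red; 400x640 float32, m along the optical axis (not along the pixel's ray), 0 where there is no reading.
- bot.get_calibration(name): a dict with "vfov" (degrees; the focal length in pixels is half the picture's height over the tangent of half this angle, whatever the lens; pixels are square), "cx", "cy" (the principal point, pixels), "R" (3x3) and "t" (3): a world point X has camera coordinates R X + t. Camera axes: x right, y down, z forward; pixel columns grow to the right and rows downward; lengths in m; the calibration is good to about 2 mm. A picture is of the moment at which its call begins: read the wrist's pose just before it. get_calibration takes no time and is no camera call; for the wrist camera it gives the pose at the moment of the call.
- bot.job_done(): hands the job in, once; it reports no verdict.
The state is a dict: "clock": time; "joint_pos": joint angles; "joint_vel": joint speeds; "tau": joint torques, N m; "eef_pos": TCP position; "tool_rot": TCP orientation; "ft_force": force on the tool from outside, world axes, zero at the start; "ft_torque": the same for the moment, N m; "grip_width": finger opening in m.
Only numpy, scipy, OpenCV 4.12 (cv2) and the standard library are available. Lean on these libraries where they do the work, as an engineer would, in place of code of your own. Each camera call takes 0.05 s, during which the arm holds its last target.

## Working session

There is one attempt and no reset: what is moved stays moved. The work goes in short steps, Python scripts to look and compute and a shell command to move; the robot and the scene stay as the last step left them, time stands still between calls to the robot, and variables do not carry over. Pictures are saved under pics/ and viewed, and the job is handed in when it is done.

```bash
mkdir -p pics; ls; python3 - <<'E'
from workcell import bot
import cv2,numpy as np
print(bot.get_obs())
for n in ("scene","top"):
    p,d=bot.camera(n); cv2.imwrite(f"pics/{n}0.png",p); np.save(f"pics/{n}0.npy",d)
    print(n,bot.get_calibration(n))
E
```

```text
pics
{'clock': 0.0, 'joint_pos': array([-1.18703336e+00,  2.41415509e-01,  3.72991065e-03,  1.33520826e+00,
       -1.42513398e-05,  1.57079677e+00]), 'joint_vel': array([-1.99163709e-03,  1.08149075e-03,  8.27523321e-04,  5.78417589e-04,
       -7.24380971e-05, -4.86723404e-04]), 'tau': array([-1.13440710e-03, -3.72318971e+01,  2.52407044e+01,  1.67976430e-02,
       -1.32523319e-04, -2.12724558e-06]), 'eef_pos': array([ 0.18694847, -0.46300525,  0.20951392]), 'tool_rot': array([ 8.28978426e-01, -5.59279599e-01, -8.73388904e-04, -5.80645362e-04]), 'ft_force': array([ 0.02837941, -0.43499313, -0.13968169]), 'ft_torque': array([ 0.04214487, -0.03806416, -0.04677961]), 'grip_width': 0.08524043035694127}
scene {'vfov': 57.19305375051627, 'cx': 319.8094596523957, 'cy': 198.32233579453555, 'R': array([[-0.87303093,  0.48728982, -0.01912145],
       [ 0.35069099,  0.60008728, -0.71896528],
       [-0.33886992, -0.63438465, -0.69478291]]), 't': array([ 0.52587094, -0.1296457 ,  1.33910362])}
top {'vfov': 55.91966607468885, 'cx': 321.92957756670785, 'cy': 202.59621398874324, 'R': array([[-0.01802151, -0.9998224 ,  0.00551225],
       [-0.98348163,  0.01673331, -0.18023282],
       [ 0.18010858, -0.00866927, -0.98360853]]), 't': array([-0.01958005,  0.58408264,  1.11184286])}
```

View pics/scene0.png

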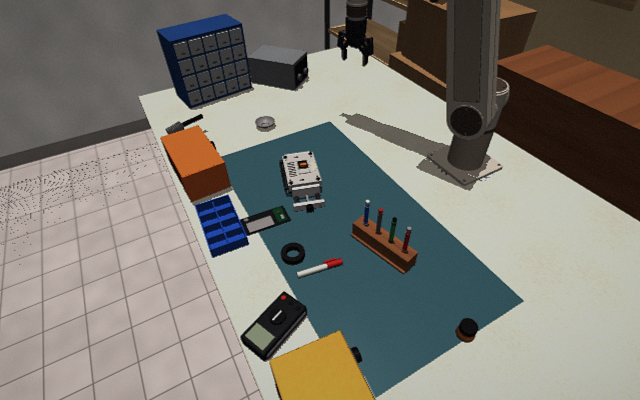

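View pics/top0.png

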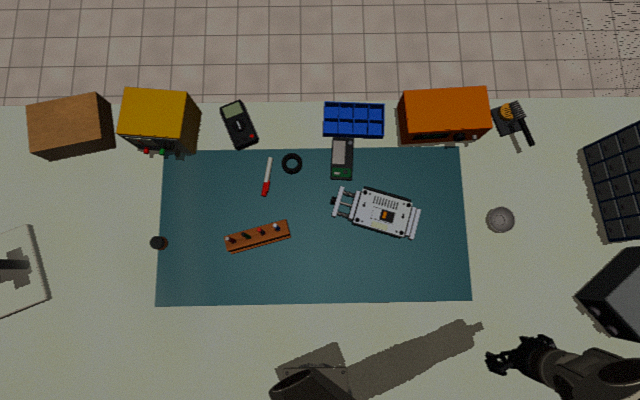

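The scene picture shows the blue, white-capped tool at about (366,212), at the router end of the stand. The router is at about (302,175). The top picture has the router at about (385,212) and the stand at about (257,236). Next I'll enlarge both.

```bash
python3 - <<'E'
import cv2
p=cv2.imread("pics/top0.png")
cv2.imwrite("pics/top0_r.png",cv2.resize(p[170:250,320:430],None,fx=7,fy=7,interpolation=cv2.INTER_CUBIC))
cv2.imwrite("pics/top0_s.png",cv2.resize(p[205:265,210:310],None,fx=8,fy=8,interpolation=cv2.INTER_CUBIC))
p=cv2.imread("pics/scene0.png")
cv2.imwrite("pics/scene0_r.png",cv2.resize(p[140:280,265:425],None,fx=4,fy=4,interpolation=cv2.INTER_CUBIC))
E
```

```text
(no output)
```

View pics/top0_r.png

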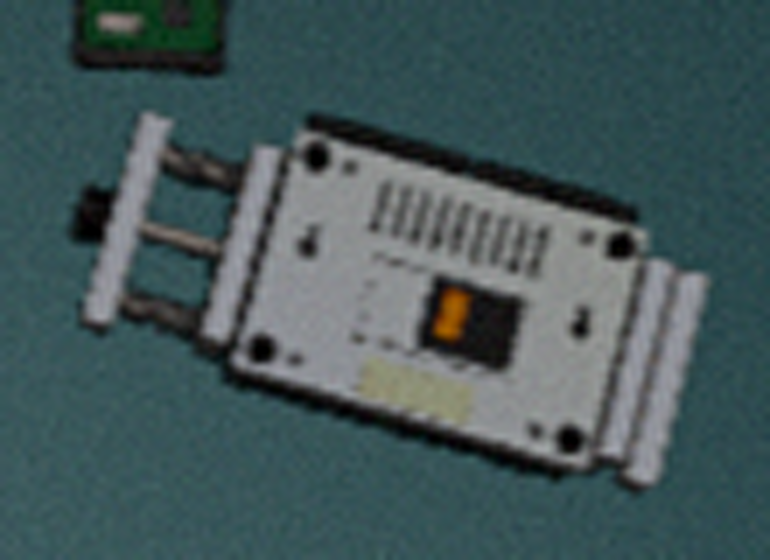

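View pics/top0_s.png

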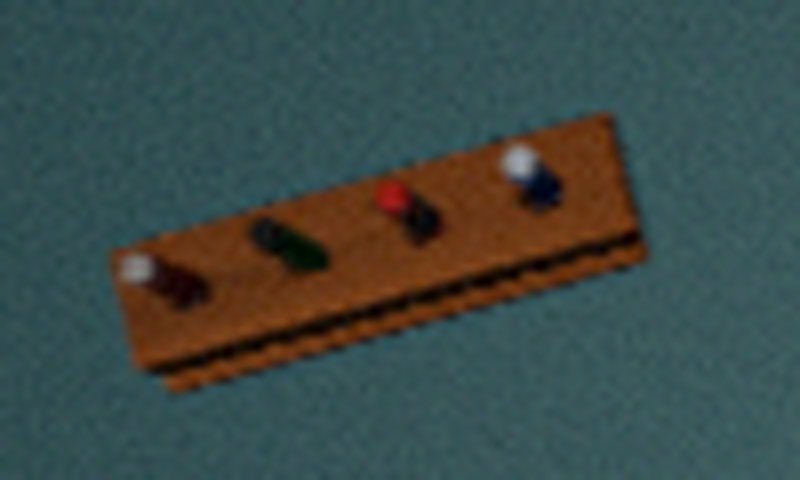

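View pics/scene0_r.png

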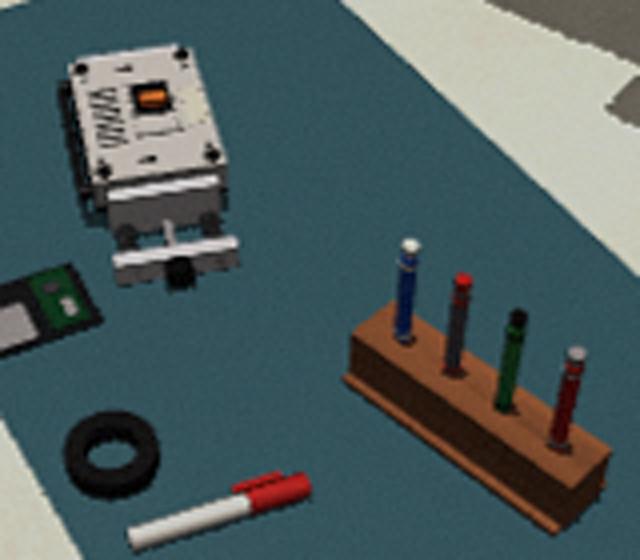

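```bash
cat > h.py <<'E'
import numpy as np
from workcell import bot
def ray(name,u,v,z,cal=None):
    c=cal or bot.get_calibration(name)
    f=200/np.tan(np.radians(c["vfov"]/2)); R=np.array(c["R"]);t=np.array(c["t"])
    d=R.T@np.array([(u-c["cx"])/f,(v-c["cy"])/f,1]); o=-R.T@t
    s=(z-o[2])/d[2]; return o+s*d
def proj(name,X,cal=None):
    c=cal or bot.get_calibration(name)
    f=200/np.tan(np.radians(c["vfov"]/2)); q=np.array(c["R"])@np.array(X)+np.array(c["t"])
    return np.array([c["cx"]+f*q[0]/q[2],c["cy"]+f*q[1]/q[2],q[2]])
E
python3 - <<'E'
from h import *
def cr(u,v,s,x0,y0): return x0+(u+.5)/s-.5,y0+(v+.5)/s-.5
def fit(P,Q): # Q local
    P=np.array(P)[:,:2];Q=np.array(Q,float);a=(Q-Q.mean(0));b=P-P.mean(0)
    th=np.arctan2((a[:,0]*b[:,1]-a[:,1]*b[:,0]).sum(),(a*b).sum())
    R=np.array([[np.cos(th),-np.sin(th)],[np.sin(th),np.cos(th)]]);t=P.mean(0)-R@Q.mean(0)
    return th,t,R,np.linalg.norm(P-(Q@R.T+t),axis=1)
Q=[(.045,.07),(.045,-.07),(-.045,.07),(-.045,-.07)]
for n,pix,s,x0,y0 in [("top",[(315,155),(620,245),(262,348),(570,438)],7,320,170),("scene",[(105,171),(81,69),(212,154),(181,54)],4,265,140)]:
    P=[ray(n,*cr(*p,s,x0,y0),.0545) for p in pix]
    th,t,R,r=fit(P,Q); print(n,np.degrees(th),t,r)
    print(" hole",R@[-.008,-.026]+t,"tab closed",R@[-.008,-.006]+t)
print("tab top",ray("top",*cr(453,314,7,320,170),.0648),ray("scene",*cr(152,95,4,265,140),.0648))
print("probe cap", ray("top",*cr(521,159,8,210,205),.144),ray("scene",*cr(411,243,4,265,140),.144))
for n,pix,s,x0,y0 in [("top",[(521,159),(392,194),(263,231),(138,268)],8,210,205),("scene",[(411,243),(463,280),(519,315),(577,353)],4,265,140)]:
    P=[ray(n,*cr(*p,s,x0,y0),.144) for p in pix]
    for sg in (1,):
      th,t,R,r=fit(P,[(0,-.069),(0,-.023),(0,.023),(0,.069)]);print(n,np.degrees(th),t,r,R@[0,-.069]+t)
E
```

```text
top -17.572334863241345 [ 0.5513759  -0.21607685] [0.00011347 0.00063357 0.00057851 0.00042711]
 hole [ 0.53589955 -0.23844833] tab closed [ 0.54193775 -0.2193816 ]
scene -17.140831616290832 [ 0.55320271 -0.21955067] [0.00011047 0.00070188 0.00080569 0.00034714]
 hole [ 0.53789528 -0.24203806] tab closed [ 0.54378971 -0.2229264 ]
tab top [ 0.54164953 -0.21894001  0.0648    ] [ 0.54376083 -0.22268513  0.0648    ]
probe cap [0.50677966 0.10507655 0.144     ] [0.50700431 0.10162742 0.144     ]
top 15.100903368042648 [0.48893626 0.17228757] [0.00060829 0.00032975 0.0007369  0.00036949] [0.50691212 0.10567025]
scene 14.267595689732884 [0.49048725 0.16966165] [0.00126081 0.00130637 0.00029576 0.00040826] [0.50749236 0.10278994]
```

```bash
cat >> h.py <<'E'
from scipy.spatial.transform import Rotation as Ro
def togo(target,yaw=None):
    "shift in tool axes (units of 25 mm) and turn about tool z (units 180deg) to get TCP to target with tool x at world angle yaw deg"
    o=bot.get_obs(); R=Ro.from_quat(o["tool_rot"]).as_matrix()
    d=R.T@(np.array(target)-o["eef_pos"])
    s=f"clock {o['clock']:.2f} tcp {np.round(o['eef_pos'],4)} shift units {np.round(d/.025,3)}"
    a=np.degrees(np.arctan2(R[1,0],R[0,0]))
    s+=f" xyaw {a:.2f} tilt {np.round(R[:2,2],4)} F {np.round(o['ft_force'],2)} w {o['grip_width']:.4f} j6 {o['joint_pos'][5]:.2f}"
    if yaw is not None: s+=f" turn {-(((yaw-a)+180)%360-180)/180:.4f}"
    print(s)
E
python3 - <<'E'
from h import *
togo([.543,-.221,.21],72.7)
c=bot.get_calibration("wrist");R=np.array(c["R"]);p=-R.T@c["t"]
o=bot.get_obs();T=Ro.from_quat(o["tool_rot"]).as_matrix()
print("cam in tool",T.T@(p-o["eef_pos"]),"axes in tool",np.round(T.T@R.T,2),c["vfov"])
E
```

```text
clock 0.10 tcp [ 0.187  -0.4631  0.2096] shift units [-3.648e+00 -1.683e+01 -8.000e-03] xyaw -68.01 tilt [-0.0007  0.0016] F [ 0.31 -0.    0.39] w 0.0857 j6 1.57 turn -0.7817
cam in tool [ 6.98194410e-05 -7.92759154e-02 -1.63773362e-01] axes in tool [[ 1.    0.    0.  ]
 [-0.    0.95  0.31]
 [-0.   -0.31  0.95]] 67.5908401583768
```

```bash
python3 -m inch '[[-0.22,-0.5,0,0,0,0,-1],[-0.22,-1,0,0,0,0,-1],[-0.22,-1,0,0,0,0,-1],[-0.22,-1,0,0,0,0,-1],[-0.22,-1,0,0,0,0,-1],[-0.22,-1,0,0,0,0,-1],[-0.22,-1,0,0,0,0,-1],[-0.22,-1,0,0,0,0,-1]]'
python3 -m inch '[[-0.22,-1,0,0,0,0,-1],[-0.22,-1,0,0,0,0,-1],[-0.22,-1,0,0,0,0,-1],[-0.22,-1,0,0,0,0,-1],[-0.22,-1,0,0,0,0,-1],[-0.22,-1,0,0,0,0,-1],[-0.22,-1,0,0,0,0,-1],[-0.22,-1,0,0,0,0,-1]]'
python3 -c "
from h import *
togo([.543,-.221,.15],72.7)"
```

```text
clock: 0.9
eef_pos: [0.3456, -0.3509, 0.2102]
tool_rot: [0.829, -0.559, -0.0, -0.0]
ft_force: [0.1, 0.0, 0.2]
grip_width: 0.0854
clock: 1.7
eef_pos: [0.5143, -0.2351, 0.2101]
tool_rot: [0.829, -0.559, -0.0, -0.0]
ft_force: [-0.3, -0.1, -0.1]
grip_width: 0.0851
clock 1.70 tcp [ 0.5143 -0.2351  0.2101] shift units [-0.088 -1.277  2.405] xyaw -67.97 tilt [-0.0007  0.0006] F [-0.33 -0.14 -0.07] w 0.0851 j6 2.33 turn -0.7815
```

```bash
python3 -m inch '[[-0.04,-0.64,0,0,0,0,-0.2],[-0.04,-0.64,0,0,0,-0.046,0],[0,0,0,0,0,-0.046,0],[0,0,0,0,0,-0.046,0],[0,0,0,0,0,-0.046,0],[0,0,0,0,0,-0.046,0],[0,0,0,0,0,-0.046,0],[0,0,0,0,0,-0.046,0]]'
python3 -m inch '[[0,0,0,0,0,-0.046,0],[0,0,0,0,0,-0.046,0],[0,0,0,0,0,-0.046,0],[0,0,0,0,0,-0.046,0],[0,0,0,0,0,-0.046,0],[0,0,0,0,0,-0.046,0],[0,0,0,0,0,-0.046,0],[0,0,0,0,0,-0.046,0]]'
python3 -m inch '[[0,0,0.3,0,0,-0.046,0],[0,0,0.3,0,0,-0.046,0],[0,0,0.3,0,0,0,0],[0,0,0.3,0,0,0,0],[0,0,0,0,0,0,0],[0,0,0,0,0,0,0],[0,0,0,0,0,0,0],[0,0,0,0,0,0,0]]'
python3 - <<'E'
from h import *
import cv2,json
togo([.5427,-.2208,.15],72.7)
c=bot.get_calibration("wrist");p,d=bot.camera("wrist");cv2.imwrite("pics/w1.png",p);np.save("pics/w1.npy",d)
json.dump({k:np.array(v).tolist() for k,v in c.items()},open("pics/w1.json","w"))
for n,X in [("hole",(.537,-.240,.052)),("tab",(.5427,-.2208,.0648))]: print(n,proj("wrist",X,c))
E
```

```text
clock: 2.5
eef_pos: [0.5423, -0.2218, 0.2101]
tool_rot: [0.996, -0.084, -0.0, -0.0]
ft_force: [0.4, -0.4, 0.8]
grip_width: 0.0427
clock: 3.3
eef_pos: [0.5423, -0.2219, 0.2101]
tool_rot: [0.881, 0.474, -0.0, -0.001]
ft_force: [-1.4, 0.3, -0.4]
grip_width: 0.0427
clock: 4.1
eef_pos: [0.5428, -0.2232, 0.1809]
tool_rot: [0.805, 0.593, 0.0, 0.0]
ft_force: [-0.3, -0.2, -0.7]
grip_width: 0.0426
clock 4.10 tcp [ 0.5428 -0.2232  0.1809] shift units [ 0.092 -0.033  1.236] xyaw 72.72 tilt [ 0.0008 -0.0003] F [-0.26 -0.16 -0.74] w 0.0426 j6 -0.09 turn 0.0001
hole [300.75079174 184.55486983   0.30244224]
tab [3.20621733e+02 1.87706385e+02 2.90177793e-01]
```

View pics/w1.png

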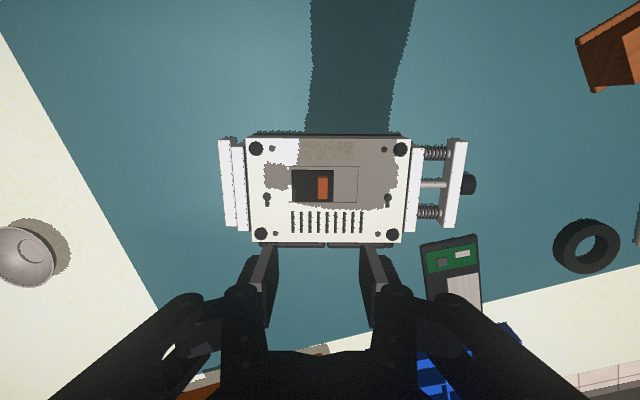

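The wrist view shows the router square in frame. The orange tab is at about (322,188), the black cover is around (312,186), and the feet are at about (256,149), (400,149), (260,234) and (401,234). I'll enlarge it to refine these.

```bash
python3 - <<'E'
import cv2
p=cv2.imread("pics/w1.png")
cv2.imwrite("pics/w1c.png",cv2.resize(p[130:250,240:420],None,fx=4.4,fy=4.4,interpolation=cv2.INTER_CUBIC))
E
```

```text
(no output)
```

View pics/w1c.png

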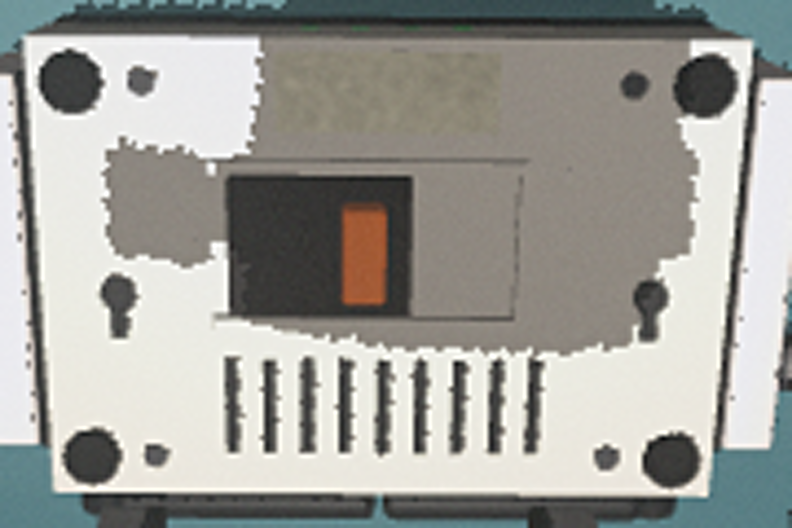

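```bash
cat >> h.py <<'E'
def cr(u,v,s,x0,y0): return x0+(u+.5)/s-.5,y0+(v+.5)/s-.5
def fit(P,Q):
    P=np.array(P)[:,:2];Q=np.array(Q,float);a=(Q-Q.mean(0));b=P-P.mean(0)
    th=np.arctan2((a[:,0]*b[:,1]-a[:,1]*b[:,0]).sum(),(a*b).sum())
    R=np.array([[np.cos(th),-np.sin(th)],[np.sin(th),np.cos(th)]]);t=P.mean(0)-R@Q.mean(0)
    return th,t,R,np.linalg.norm(P-(Q@R.T+t),axis=1)
E
python3 - <<'E'
from h import *
import json
c=json.load(open("pics/w1.json"))
P=[ray("wrist",*cr(*p,4.4,240,130),.055,c) for p in [(71,81),(705,85),(92,456),(670,460)]]
th,t,R,r=fit(P,[(-.045,-.07),(-.045,.07),(.045,-.07),(.045,.07)])
print(np.degrees(th),t,r,"hole",R@[-.008,-.026]+t,"tab closed",R@[-.008,-.006]+t)
T=ray("wrist",*cr(366,257,4.4,240,130),.0648,c);print("tab",T,"in router",R.T@(T[:2]-t))
E
```

```text
-17.68293101345854 [ 0.55257642 -0.21704062] [0.00062285 0.00043763 0.00051222 0.00065161] hole [ 0.53705692 -0.23938218] tab closed [ 0.5431319  -0.22032714]
tab [ 0.54363073 -0.21887718  0.0648    ] in router [-0.00796516 -0.00446703]
```

```bash
python3 -m inch '[[0.08,-0.01,0.7,0,0,0,0],[0.08,-0.01,0.8,0,0,0,0.3],[0,0,0.8,0,0,0,0.3],[0,0,0.8,0,0,0,0.3],[0,0,0.8,0,0,0,0.3],[0,0,0.5,0,0,0,0.3],[0,0,0.3,0,0,0,0.3],[0,0,0.15,0,0,0,0.3]]'
python3 - <<'E'
from h import *
import cv2
togo([.5434,-.2193,.0575],72.4)
p,d=bot.camera("wrist");cv2.imwrite("pics/w2.png",cv2.resize(p[100:340,180:460],None,fx=2.5,fy=2.5))
E
```

```text
clock: 4.95
eef_pos: [0.5432, -0.2192, 0.0588]
tool_rot: [0.805, 0.593, -0.0, -0.0]
ft_force: [-0.5, 0.4, -0.2]
grip_width: 0.0298
clock 4.95 tcp [ 0.5432 -0.2192  0.0588] shift units [-0.003  0.01   0.052] xyaw 72.74 tilt [-0.0003  0.0001] F [-0.54  0.43 -0.24] w 0.0298 j6 -0.08 turn 0.0019
```

View pics/w2.png

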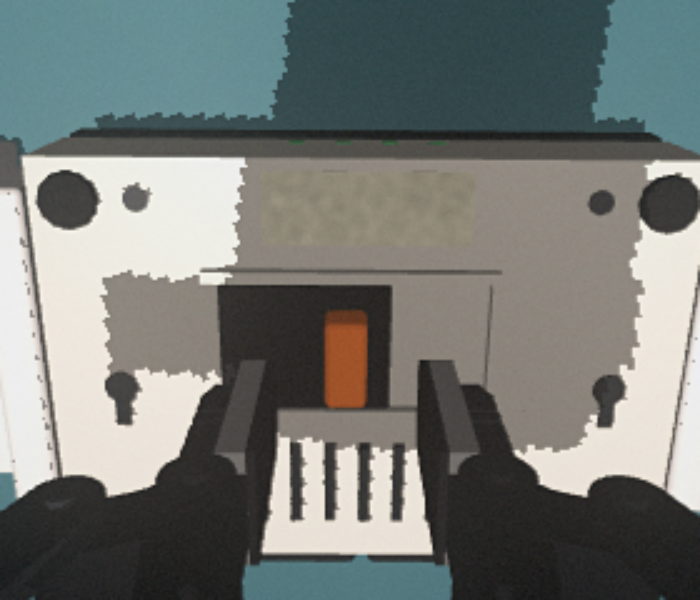

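```bash
python3 - <<'E'
from h import *
o=bot.get_obs();T=Ro.from_quat(o["tool_rot"]).as_matrix()
for q in [(0,0,0),(0,-.011,0),(.015,-.011,0),(0,-.011,-.02)]:
    X=o["eef_pos"]+T@np.array(q); u=proj("wrist",X); print(q,(u[0]-180)*2.5,(u[1]-100)*2.5)
for X in [(.5434,-.2193,.0648)]: u=proj("wrist",X);print((u[0]-180)*2.5,(u[1]-100)*2.5)
E
```

```text
(0, 0, 0) 345.2802737500312 351.7248348257067
(0, -0.011, 0) 345.28587344085906 309.38186092499825
(0.015, -0.011, 0) 408.7345266270388 309.41566081763926
(0, -0.011, -0.02) 345.1664235148445 345.59108275095934
344.7986776353011 364.30732824174703
```

```bash
python3 - <<'E'
from h import *
o=bot.get_obs();T=Ro.from_quat(o["tool_rot"]).as_matrix()
c=bot.get_calibration("wrist");p,d=bot.camera("wrist")
f=200/np.tan(np.radians(c["vfov"]/2))
for (u,v) in [(250,368),(255,375),(240,440),(225,470),(445,368),(345,330),(345,380)]:
    U=int(u/2.5+180);V=int(v/2.5+100);z=d[V,U]
    X=np.array(c["R"]).T@(np.array([(U-c["cx"])/f*z,(V-c["cy"])/f*z,z])-c["t"])
    print((u,v),round(float(z),4),"world",np.round(X,4),"tool",np.round(T.T@(X-o["eef_pos"]),4))
E
```

```text
(250, 368) 0.1493 world [ 0.5276 -0.2342  0.0876] tool [-0.019  -0.0104 -0.0289]
(255, 375) 0.1444 world [ 0.5273 -0.2324  0.0925] tool [-0.0174 -0.0112 -0.0338]
(240, 440) 0.124 world [ 0.528  -0.2326  0.1141] tool [-0.0174 -0.0105 -0.0555]
(225, 470) 0.1143 world [ 0.5269 -0.2332  0.124 ] tool [-0.0183 -0.0114 -0.0654]
(445, 368) 0.149 world [ 0.539  -0.197   0.0879] tool [ 0.0199 -0.0105 -0.0292]
(345, 330) 0.1704 world [ 0.5347 -0.2165  0.0658] tool [-0.0001 -0.0089 -0.0072]
(345, 380) 0.1747 world [ 0.547  -0.2204  0.0655] tool [-0.0001  0.004  -0.0068]
```

```bash
python3 - <<'E'
from h import *
import cv2
print(bot.pinch_z)
c=bot.get_calibration("wrist");p,d=bot.camera("wrist");np.save("pics/w3.npy",d);cv2.imwrite("pics/w3.png",p)
s=p[200:340,240:400]; g=np.clip((s.astype(float)/255)**.5*255,0,255).astype(np.uint8)
cv2.imwrite("pics/w3c.png",cv2.resize(g,None,fx=4,fy=4,interpolation=cv2.INTER_CUBIC))
print(np.round(d[215:330:5,255:300:4],3))
E
```

```text
0.0187
[[0.183 0.182 0.183 0.18  0.179 0.179 0.179 0.178 0.179 0.179 0.178 0.18 ]
 [0.183 0.183 0.182 0.179 0.179 0.181 0.18  0.18  0.18  0.181 0.181 0.18 ]
 [0.184 0.184 0.185 0.185 0.183 0.181 0.182 0.182 0.182 0.18  0.181 0.182]
 [0.186 0.186 0.185 0.186 0.183 0.182 0.183 0.183 0.182 0.183 0.181 0.181]
 [0.186 0.186 0.186 0.187 0.184 0.184 0.183 0.184 0.184 0.184 0.183 0.183]
 [0.187 0.188 0.187 0.187 0.185 0.184 0.186 0.184 0.183 0.184 0.185 0.184]
 [0.188 0.188 0.188 0.188 0.186 0.186 0.152 0.152 0.152 0.184 0.186 0.185]
 [0.191 0.19  0.189 0.189 0.186 0.146 0.146 0.147 0.146 0.186 0.187 0.186]
 [0.19  0.192 0.191 0.149 0.148 0.141 0.141 0.141 0.141 0.187 0.187 0.187]
 [0.192 0.192 0.143 0.145 0.144 0.136 0.137 0.136 0.142 0.187 0.    0.187]
 [0.195 0.14  0.139 0.14  0.132 0.133 0.132 0.132 0.142 0.189 0.19  0.19 ]
 [0.194 0.136 0.136 0.135 0.129 0.127 0.129 0.128 0.142 0.195 0.194 0.194]
 [0.132 0.132 0.132 0.125 0.124 0.124 0.126 0.126 0.142 0.195 0.195 0.195]
 [0.129 0.128 0.127 0.12  0.121 0.121 0.121 0.127 0.142 0.196 0.196 0.196]
 [0.113 0.113 0.114 0.117 0.116 0.121 0.122 0.127 0.142 0.198 0.198 0.196]
 [0.11  0.111 0.111 0.113 0.114 0.121 0.121 0.126 0.141 0.198 0.198 0.198]
 [0.109 0.11  0.11  0.11  0.109 0.118 0.122 0.127 0.142 0.2   0.2   0.199]
 [0.106 0.107 0.107 0.107 0.108 0.115 0.123 0.126 0.141 0.201 0.201 0.201]
 [0.105 0.104 0.105 0.105 0.104 0.103 0.125 0.126 0.203 0.203 0.203 0.202]
 [0.102 0.102 0.102 0.101 0.1   0.101 0.124 0.126 0.204 0.203 0.203 0.205]
 [0.093 0.094 0.093 0.092 0.091 0.092 0.124 0.125 0.206 0.205 0.205 0.205]
 [0.09  0.089 0.091 0.089 0.089 0.091 0.126 0.127 0.206 0.205 0.206 0.205]
 [0.087 0.088 0.087 0.087 0.088 0.088 0.127 0.128 0.27  0.269 0.27  0.27 ]]
```

View pics/w3c.png

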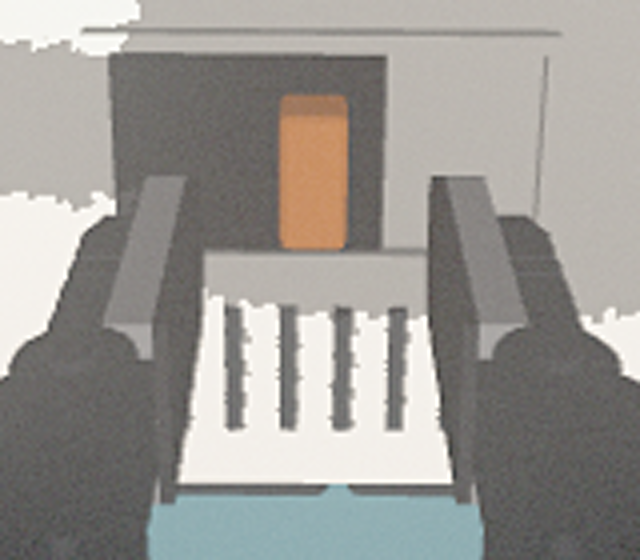

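```bash
python3 - <<'E'
from h import *
import cv2,json
o=bot.get_obs()
p,d=bot.camera("scene");c=bot.get_calibration("scene")
u=proj("scene",o["eef_pos"]);print("tcp in scene",u)
x,y=int(u[0]),int(u[1])
cv2.imwrite("pics/s4.png",cv2.resize(p[y-60:y+30,x-60:x+60],None,fx=6,fy=6,interpolation=cv2.INTER_CUBIC));print(x-60,y-60)
np.save("pics/s4.npy",d)
E
```

```text
tcp in scene [303.17464964 165.0656417    1.25247961]
243 105
```

View pics/s4.png

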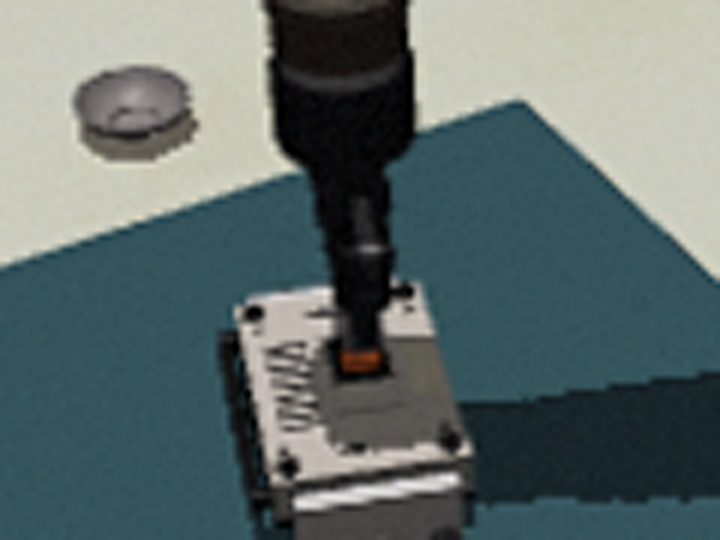

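```bash
python3 - <<'E'
from h import *
o=bot.get_obs();T=Ro.from_quat(o["tool_rot"]).as_matrix()
for z in (0,-.01,-.02,-.03):
    for y in (-.011,.011):
        u=proj("scene",o["eef_pos"]+T@np.array([.018,y,z]));print(z,y,(u[0]-243)*6,(u[1]-105)*6)
u=proj("scene",(.5434,-.2193,.0648));print((u[0]-243)*6,(u[1]-105)*6)
E
```

```text
0 -0.011 385.4076204396696 376.78833057701763
0 0.011 346.9574840165617 382.437188406429
-0.01 -0.011 384.6700725395931 362.93064277598853
-0.01 0.011 346.00118409884874 368.5775566617712
-0.02 -0.011 383.92417477911465 348.91607057651083
-0.02 0.011 345.03403123546616 354.560633436129
-0.03 -0.011 383.16978455650633 334.7419346539844
-0.03 0.011 344.0558396186757 340.3837258224075
361.04504810848925 353.2669940817635
```

Both cameras put the fingertips about 25 mm behind the stated TCP at this opening, so they would sit above the tab. Closing here is a harmless test: the width will read about 10 mm if the tab is held and 0 if it isn't.

```bash
python3 -m inch '[[0,0,0,0,0,0,0.6],[0,0,0,0,0,0,1],[0,0,0,0,0,0,1],[0,0,0,0,0,0,1],[0,0,0,0,0,0,1],[0,0,0,0,0,0,1],[0,0,0,0,0,0,1],[0,0,0,0,0,0,1]]'
python3 - <<'E'
from h import *
import cv2
togo([.5434,-.2193,.0575],72.4)
c=bot.get_calibration("wrist");p,d=bot.camera("wrist");np.save("pics/w5.npy",d)
s=p[180:340,230:410]; g=np.clip((s.astype(float)/255)**.5*255,0,255).astype(np.uint8)
cv2.imwrite("pics/w5c.png",cv2.resize(g,None,fx=4,fy=4,interpolation=cv2.INTER_CUBIC))
E
```

```text
clock: 5.95
eef_pos: [0.5432, -0.2191, 0.0591]
tool_rot: [0.805, 0.593, -0.0, -0.0]
ft_force: [0.6, -0.3, 0.1]
grip_width: -0.0001
clock 5.95 tcp [ 0.5432 -0.2191  0.0591] shift units [-0.005  0.011  0.063] xyaw 72.75 tilt [-0.0001  0.0001] F [ 0.59 -0.34  0.11] w -0.0001 j6 -0.08 turn 0.0019
```

View pics/w5c.png

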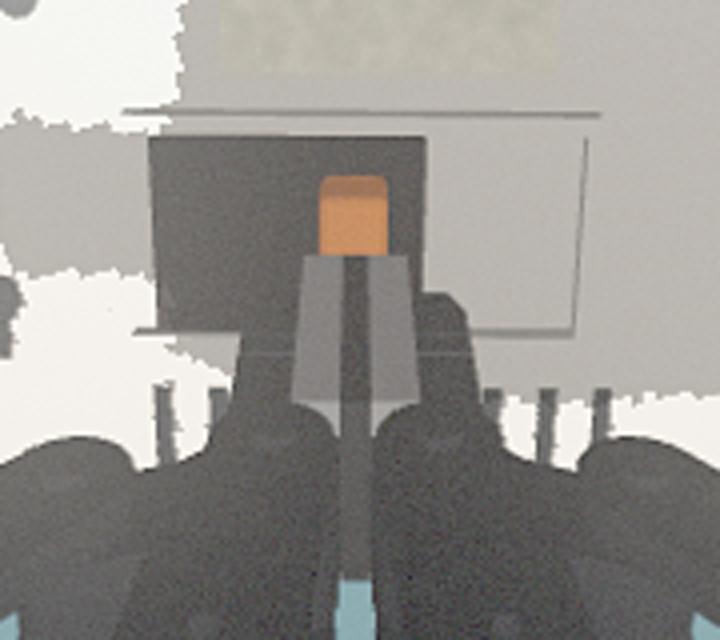

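```bash
python3 - <<'E'
from h import *
o=bot.get_obs();T=Ro.from_quat(o["tool_rot"]).as_matrix()
c=bot.get_calibration("wrist");d=np.load("pics/w5.npy")
f=200/np.tan(np.radians(c["vfov"]/2))
for V in range(238,292,4):
    r=[]
    for U in (310,318,326):
        z=d[V,U];X=np.array(c["R"]).T@(np.array([(U-c["cx"])/f*z,(V-c["cy"])/f*z,z])-c["t"])
        r.append(np.round(1000*(T.T@(X-o["eef_pos"])),1))
    print(V,*r)
E
```

```text
238 [-4.7 -4.4 -5.7] [-0.  -4.4 -5.6] [ 4.6 -4.4 -5.7]
242 [-4.7 -2.  -6. ] [-0. -2. -6.] [ 4.6 -1.4 -4.7]
246 [ -4.  -10.9 -28.9] [ -0.  -10.7 -28.5] [  4.  -10.6 -28.2]
250 [ -3.9 -10.  -31.4] [ -0.  -10.3 -32. ] [  3.9 -10.3 -32. ]
254 [ -3.8 -10.6 -36.8] [  0.  -10.7 -36.9] [  3.8 -10.3 -36.2]
258 [ -3.7 -10.3 -40. ] [  0.  -10.6 -40.6] [  3.7 -10.5 -40.4]
262 [ -3.6 -10.7 -44.4] [  0.  -10.6 -44.3] [  3.6 -10.8 -44.7]
266 [ -3.5 -10.7 -48. ] [  0.  -10.4 -47.3] [  3.6 -10.  -46.7]
270 [ -3.4 -10.6 -51.1] [  0.  -11.1 -51.9] [  3.4 -11.  -51.7]
274 [ -3.3 -10.6 -54.2] [  0.  -10.4 -53.8] [  3.4 -10.2 -53.5]
278 [ -3.2 -10.7 -57.4] [  0.  -10.8 -57.6] [  3.3 -10.9 -57.7]
282 [ -3.2  -9.6 -58.6] [  0.   -9.5 -58.4] [  3.3  -9.  -57.6]
286 [ -3.  -11.3 -63.9] [  0.   -7.3 -58. ] [  3.1 -11.5 -64.3]
290 [ -3.  -11.2 -66.4] [  0.   -5.9 -58.7] [  3.1 -11.4 -66.6]
```

The width went to 0, so the fingertips really do end about 27 mm behind the reported TCP, at z ≈ 0.086. I'll reopen and go lower, watching the force.

```bash
python3 -m inch '[[0,0,0,0,0,0,0.35],[0,0,0,0,0,0,0.35],[0,0,0,0,0,0,0.35],[0,0,0.2,0,0,0,0.35],[0,0,0.2,0,0,0,0.35],[0,0,0.2,0,0,0,0.35],[0,0,0.2,0,0,0,0.35],[0,0,0.1,0,0,0,0.35]]'
python3 - <<'E'
from h import *
import cv2
togo([.5434,-.2193,.0315],72.4)
c=bot.get_calibration("wrist");p,d=bot.camera("wrist");np.save("pics/w6.npy",d)
s=p[180:340,230:410]; g=np.clip((s.astype(float)/255)**.5*255,0,255).astype(np.uint8)
cv2.imwrite("pics/w6c.png",cv2.resize(g,None,fx=4,fy=4,interpolation=cv2.INTER_CUBIC))
E
```

```text
clock: 6.8
eef_pos: [0.5427, -0.2189, 0.0357]
tool_rot: [0.805, 0.593, -0.0, -0.001]
ft_force: [-0.3, -0.0, -0.1]
grip_width: 0.0276
clock 6.80 tcp [ 0.5427 -0.2189  0.0357] shift units [-0.006  0.032  0.167] xyaw 72.75 tilt [-0.0013  0.0005] F [-0.35 -0.03 -0.12] w 0.0276 j6 -0.08 turn 0.0019
```

View pics/w6c.png

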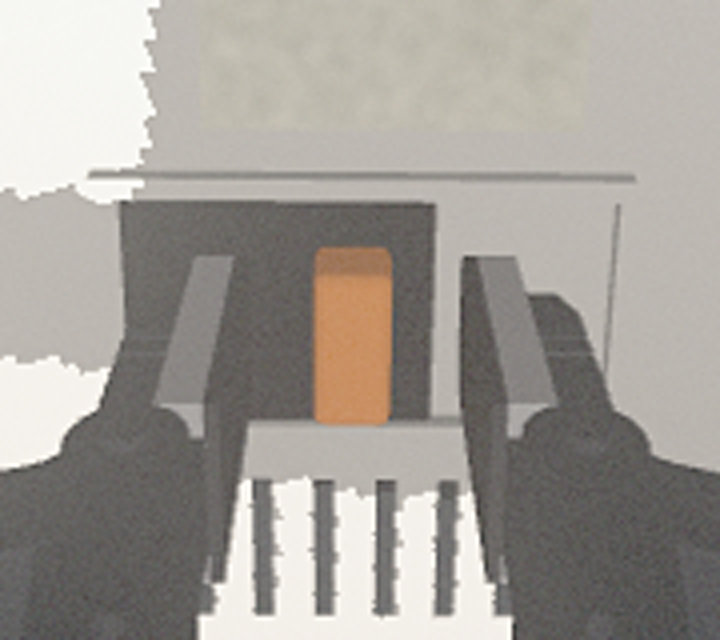

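The tab at crop (352,335) is centred between the fingers. Their tips are now just below its top. I'll go down 4.5 mm more and close.

```bash
python3 -m inch '[[0,0.02,0.1,0,0,0,0.35],[0,0,0.08,0,0,0,0.35],[0,0,0,0,0,0,0.5],[0,0,0,0,0,0,0.7],[0,0,0,0,0,0,1],[0,0,0,0,0,0,1],[0,0,0,0,0,0,1],[0,0,0,0,0,0,1]]'
python3 - <<'E'
from h import *
import cv2
togo([.5434,-.2193,.0315],72.4)
c=bot.get_calibration("wrist");p,d=bot.camera("wrist");np.save("pics/w7.npy",d)
s=p[180:340,230:410]; g=np.clip((s.astype(float)/255)**.5*255,0,255).astype(np.uint8)
cv2.imwrite("pics/w7c.png",cv2.resize(g,None,fx=4,fy=4,interpolation=cv2.INTER_CUBIC))
E
```

```text
clock: 7.65
eef_pos: [0.5447, -0.2195, 0.0344]
tool_rot: [0.805, 0.593, 0.001, 0.001]
ft_force: [-2.1, 2.9, 9.6]
grip_width: 0.0078
clock 7.65 tcp [ 0.5447 -0.2195  0.0344] shift units [-0.01  -0.053  0.116] xyaw 72.75 tilt [ 0.0029 -0.0008] F [-2.07  2.85  9.62] w 0.0078 j6 -0.08 turn 0.0019
```

View pics/w7c.png

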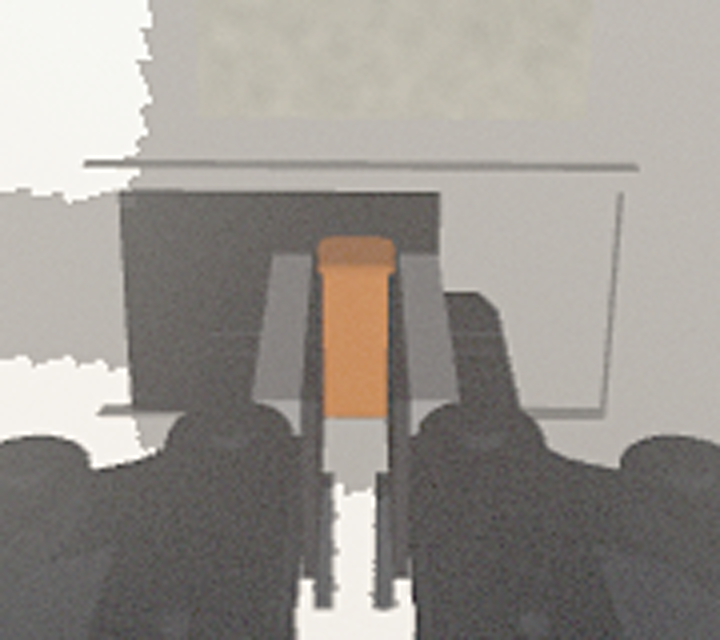

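The tab is gripped at crop (355,320), width 7.8 mm. The tips press about 10 N on the plate, so I'll ease up 2.5 mm and then slide along the router's +y (tool +x).

```bash
python3 -m inch '[[0,0,-0.06,0,0,0,1],[0,0,-0.04,0,0,0,1],[0.1,0,0,0,0,0,1],[0.13,0,0,0,0,0,1],[0.13,0,0,0,0,0,1],[0.13,0,0,0,0,0,1],[0.13,0,0,0,0,0,1],[0.13,0,0,0,0,0,1]]'
python3 - <<'E'
from h import *
togo([.5434,-.2193,.0315],72.4)
E
```

```text
clock: 8.5
eef_pos: [0.5503, -0.2017, 0.0345]
tool_rot: [0.805, 0.593, 0.0, 0.001]
ft_force: [5.1, -3.5, -5.3]
grip_width: 0.0082
clock 8.50 tcp [ 0.5503 -0.2017  0.0345] shift units [-0.755 -0.054  0.122] xyaw 72.75 tilt [ 0.0015 -0.0012] F [ 5.07 -3.55 -5.26] w 0.0082 j6 -0.05 turn 0.0019
```

```bash
python3 -m inch '[[0.08,0,0,0,0,0,1],[0.06,0,0,0,0,0,1],[0.04,0,0,0,0,0,1],[0.04,0,0,0,0,0,1],[0.04,0,0,0,0,0,1],[0,0,0,0,0,0,1],[0,0,0,0,0,0,1],[0,0,0,0,0,0,1]]'
python3 - <<'E'
from h import *
togo([.5434,-.2193,.0315],72.4)
E
```

```text
clock: 9.3
eef_pos: [0.5515, -0.1979, 0.0345]
tool_rot: [0.806, 0.592, -0.001, 0.002]
ft_force: [3.4, -8.4, -4.1]
grip_width: 0.0079
clock 9.30 tcp [ 0.5515 -0.1979  0.0345] shift units [-0.913 -0.055  0.126] xyaw 72.65 tilt [ 0.0003 -0.0054] F [ 3.39 -8.42 -4.06] w 0.0079 j6 -0.04 turn 0.0014
```

```bash
python3 -m inch '[[0.05,0,0,0,0,0,1],[0.05,0,0,0,0,0,1],[0,0,0,0,0,0,1],[0,0,0,0,0,0,1],[0,0,0,0,0,0,1],[-0.06,0,0,0,0,0,1],[-0.06,0,0,0,0,0,1],[0,0,0,0,0,0,0.5]]'
python3 - <<'E'
from h import *
togo([.5434,-.2193,.0315],72.4)
E
```

```text
clock: 10.1
eef_pos: [0.5505, -0.1961, 0.0346]
tool_rot: [0.805, 0.593, -0.0, -0.0]
ft_force: [-0.2, -0.1, -0.4]
grip_width: 0.0206
clock 10.10 tcp [ 0.5505 -0.1961  0.0346] shift units [-0.97   0.004  0.123] xyaw 72.70 tilt [-0.001  -0.0001] F [-0.22 -0.08 -0.43] w 0.0206 j6 -0.04 turn 0.0017
```

Released. Now I'll rise and look.

```bash
python3 -m inch '[[0,0,0,0,0,0,0.3],[0,0,-0.3,0,0,0,0.3],[0,0,-0.7,0,0,0,0.3],[0,0,-1,0,0,0,0.3],[-0.4,0,-1,0,0,0,0.3],[-0.4,0,-1,0,0,0,0.3],[0,0,-0.5,0,0,0,0.3],[0,0,0,0,0,0,0.3]]'
python3 - <<'E'
from h import *
import cv2,json
togo([.507,.104,.2],72.7)
c=bot.get_calibration("wrist");p,d=bot.camera("wrist");cv2.imwrite("pics/w8.png",p);np.save("pics/w8.npy",d)
json.dump({k:np.array(v).tolist() for k,v in c.items()},open("pics/w8.json","w"))
cv2.imwrite("pics/w8c.png",cv2.resize(p[120:260,230:430],None,fx=4,fy=4,interpolation=cv2.INTER_CUBIC))
E
```

```text
clock: 10.9
eef_pos: [0.5465, -0.2148, 0.1497]
tool_rot: [0.805, 0.593, 0.001, 0.002]
ft_force: [1.0, 0.5, -0.3]
grip_width: 0.0296
clock 10.90 tcp [ 0.5465 -0.2148  0.1497] shift units [11.71  -5.278 -2.033] xyaw 72.76 tilt [ 0.0043 -0.0011] F [ 0.98  0.52 -0.28] w 0.0296 j6 -0.07 turn 0.0003
```

View pics/w8c.png

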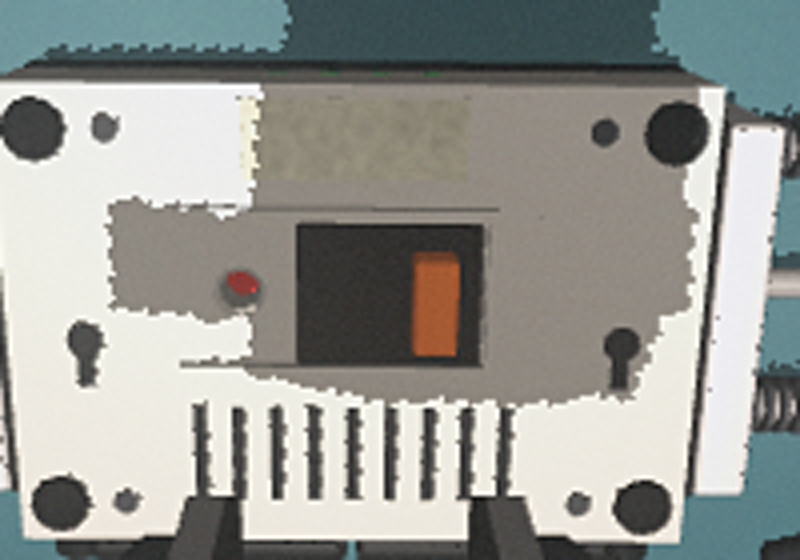

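The cover is open against the end of its recess. The hole with the red button shows at crop (241,287), and the tab at (437,305).

```bash
python3 - <<'E'
from h import *
import json
c=json.load(open("pics/w8.json"))
P=[ray("wrist",*cr(*p,4,230,120),.055,c) for p in [(33,128),(676,133),(62,502),(642,507)]]
th,t,R,r=fit(P,[(-.045,-.07),(-.045,.07),(.045,-.07),(.045,.07)])
print(np.degrees(th),t,r,"hole",R@[-.008,-.026]+t)
T=ray("wrist",*cr(437,305,4,230,120),.0648,c);print("tab",T,"in router",R.T@(T[:2]-t)," -> cover",(R.T@(T[:2]-t))[1]+.006)
H=ray("wrist",*cr(241,289,4,230,120),.052,c);print("hole seen",H,R.T@(H[:2]-t))
togo([.507,.104,.2])
E
```

```text
-17.682172164080708 [ 0.55260485 -0.2169236 ] [0.00060695 0.00069274 0.00077247 0.00058996] hole [ 0.53708565 -0.23926536]
tab [ 0.55005261 -0.19706103  0.0648    ] in router [-0.00846465  0.01814898]  -> cover 0.024148977404230325
hole seen [ 0.53724402 -0.2389675   0.052     ] [-0.00793958 -0.02566811]
clock 10.95 tcp [ 0.5456 -0.2143  0.1479] shift units [11.704 -5.24  -2.089] xyaw 72.77 tilt [ 0.0015 -0.0001] F [ 0.05  0.79 -0.64] w 0.0303 j6 -0.07
```

The cover reads 24.1 mm, so it is fully open. The hole is at about (0.5372, -0.2391). Next is the stand.

```bash
python3 -m inch '[[0.5,-0.2,-0.8,0,0,0,0.2],[0.97,-0.44,-0.8,0,0,0,0],[0.97,-0.44,-0.5,0,0,0,0],[0.97,-0.44,0,0,0,0,0],[0.97,-0.44,0,0,0,0,0],[0.97,-0.44,0,0,0,0,0],[0.97,-0.44,0,0,0,0,0],[0.97,-0.44,0,0,0,0,0]]'
python3 -m inch '[[0.97,-0.44,0,0,0,0,0],[0.97,-0.44,0,0,0,0,0],[0.97,-0.44,0,0,0,0,0],[0.97,-0.44,0,0,0,0,0],[0.6,-0.3,0,0,0,0,0],[0,0,0,0,0,0.046,0],[0,0,0,0,0,0.046,0],[0,0,0,0,0,0.046,0]]'
python3 -m inch '[[0,0,0,0,0,0.046,0],[0,0,0,0,0,0.046,0],[0,0,0,0,0,0.046,0],[0,0,0,0,0,0.046,0],[0,0,0,0,0,0,0],[0,0,0,0,0,0,0],[0,0,0,0,0,0,0],[0,0,0,0,0,0,0]]'
python3 - <<'E'
from h import *
import cv2,json
togo([.507,.104,.2],14.7)
c=bot.get_calibration("wrist");p,d=bot.camera("wrist");cv2.imwrite("pics/w9.png",p);np.save("pics/w9.npy",d)
json.dump({k:np.array(v).tolist() for k,v in c.items()},open("pics/w9.json","w"))
print(proj("wrist",(.507,.104,.144),c),proj("wrist",(.507,.104,.05),c))
E
```

```text
clock: 11.75
eef_pos: [0.5193, -0.0146, 0.1976]
tool_rot: [0.805, 0.593, -0.001, -0.001]
ft_force: [0.9, -0.2, 0.3]
grip_width: 0.0424
clock: 12.55
eef_pos: [0.5033, 0.1066, 0.1976]
tool_rot: [0.915, 0.404, -0.002, -0.001]
ft_force: [-0.0, 0.9, 0.1]
grip_width: 0.0426
clock: 13.35
eef_pos: [0.5047, 0.1059, 0.1993]
tool_rot: [0.992, 0.129, -0.0, 0.0]
ft_force: [-0.9, 0.3, -0.2]
grip_width: 0.0431
clock 13.35 tcp [0.5047 0.1059 0.1993] shift units [ 0.07   0.099 -0.027] xyaw 14.87 tilt [-0.0006 -0.0001] F [-0.93  0.33 -0.22] w 0.0431 j6 1.52 turn 0.0009
[3.20104378e+02 2.13010746e+02 2.33525513e-01] [319.69109106 182.74357332   0.32295872]
```

View pics/w9.png

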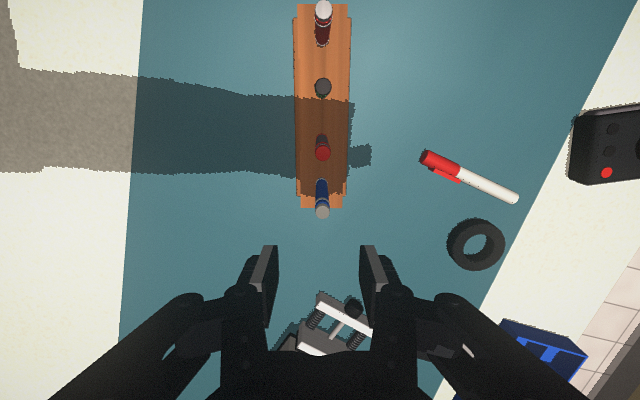

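The blue probe's cap shows at (322,212), within 2 px of the prediction. The handle's foot is at about (321,181).

```bash
python3 - <<'E'
from h import *
import json,cv2
c=json.load(open("pics/w9.json"))
p=cv2.imread("pics/w9.png");cv2.imwrite("pics/w9c.png",cv2.resize(p[160:230,290:355],None,fx=8,fy=8,interpolation=cv2.INTER_CUBIC))
print(ray("wrist",322.3,211.5,.144,c))
togo(ray("wrist",322.3,211.5,.144,c),14.7)
E
```

```text
[0.50833045 0.105654   0.144     ]
clock 13.40 tcp [0.5047 0.1059 0.1995] shift units [0.137 0.047 2.218] xyaw 14.85 tilt [-0.0004 -0.0001] F [ 0.77 -0.35 -0.34] w 0.0426 j6 1.52 turn 0.0008
```

View pics/w9c.png

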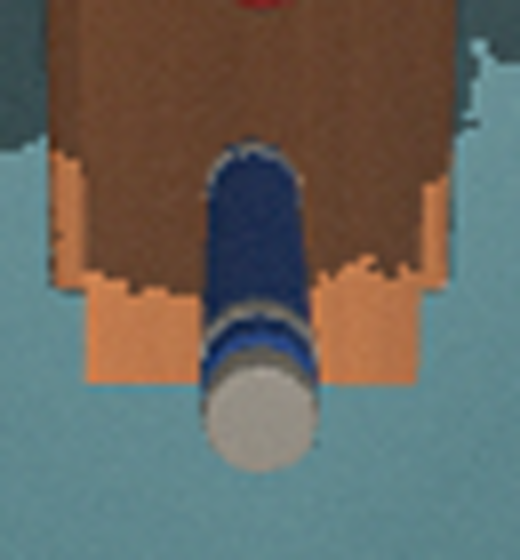

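```bash
python3 - <<'E'
from h import *
import json
c=json.load(open("pics/w9.json"))
print(ray("wrist",*cr(262,418,8,290,160),.144,c),ray("wrist",*cr(253,187,8,290,160),.05,c))
togo([.5085,.1047,.058],14.7)
E
```

```text
[0.50840758 0.10540602 0.144     ] [0.50861911 0.10420715 0.05      ]
clock 13.40 tcp [0.5047 0.1059 0.1995] shift units [0.135 0.085 5.658] xyaw 14.85 tilt [-0.0004 -0.0001] F [ 0.77 -0.35 -0.34] w 0.0426 j6 1.52 turn 0.0008
```

```bash
python3 -m inch '[[0.07,0.04,0.5,0,0,0,0],[0.07,0.04,0.8,0,0,0,0],[0,0,0.8,0,0,0,0],[0,0,0.8,0,0,0,0],[0,0,0.8,0,0,0,0],[0,0,0.8,0,0,0,0],[0,0,0.7,0,0,0,0],[0,0,0.45,0,0,0,0]]'
python3 - <<'E'
from h import *
import cv2,json
togo([.5085,.1047,.058],14.7)
c=bot.get_calibration("wrist");p,d=bot.camera("wrist");cv2.imwrite("pics/w10.png",p)
E
```

```text
clock: 14.2
eef_pos: [0.5075, 0.1045, 0.0562]
tool_rot: [0.992, 0.129, -0.001, 0.0]
ft_force: [0.4, -0.1, -0.5]
grip_width: 0.0426
clock 14.20 tcp [0.5075 0.1045 0.0562] shift units [ 0.041  0.001 -0.072] xyaw 14.80 tilt [-0.0028 -0.0006] F [ 0.4  -0.1  -0.52] w 0.0426 j6 1.52 turn 0.0006
```

View pics/w10.png

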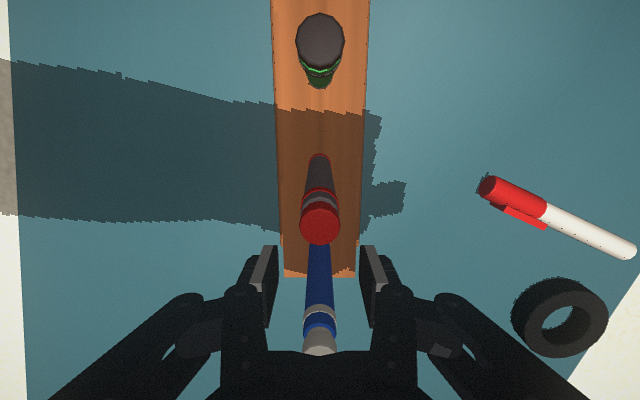

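The probe runs from (318,250) to (320,345), centred between the pads. Closing.

```bash
python3 -m inch '[[0.03,0,0,0,0,0,0.3],[0,0,0,0,0,0,0.5],[0,0,0,0,0,0,0.7],[0,0,0,0,0,0,1],[0,0,0,0,0,0,1],[0,0,0,0,0,0,1],[0,0,0,0,0,0,1],[0,0,0,0,0,0,1]]'
python3 - <<'E'
from h import *
togo([.5371,-.2391,.2],14.7)
E
```

```text
clock: 15.05
eef_pos: [0.5098, 0.105, 0.0594]
tool_rot: [0.992, 0.129, 0.001, -0.0]
ft_force: [-3.3, -1.3, 6.4]
grip_width: 0.0105
clock 15.05 tcp [0.5098 0.105  0.0594] shift units [-2.45  13.589 -5.625] xyaw 14.79 tilt [0.0011 0.0002] F [-3.27 -1.26  6.41] w 0.0105 j6 1.52 turn 0.0005
```

```bash
python3 -m inch '[[0,0,-0.1,0,0,0,1],[0,0,-0.2,0,0,0,1],[0,0,-0.4,0,0,0,1],[0,0,-0.6,0,0,0,1],[0,0,-0.8,0,0,0,1],[0,0,-0.8,0,0,0,1],[0,0,-0.8,0,0,0,1],[0,0,-0.5,0,0,0,1]]'
python3 - <<'E'
from h import *
import cv2,json
togo([.5371,-.2391,.16],14.7)
c=bot.get_calibration("wrist");p,d=bot.camera("wrist");cv2.imwrite("pics/w11.png",p)
p,d=bot.camera("scene");cv2.imwrite("pics/s11.png",cv2.resize(p[120:290,290:440],None,fx=3.5,fy=3.5,interpolation=cv2.INTER_CUBIC))
E
```

```text
clock: 15.85
eef_pos: [0.5105, 0.1053, 0.1659]
tool_rot: [0.992, 0.129, 0.002, -0.0]
ft_force: [0.2, 0.4, -0.1]
grip_width: 0.0107
clock 15.85 tcp [0.5105 0.1053 0.1659] shift units [-2.491 13.59   0.231] xyaw 14.79 tilt [0.0033 0.0007] F [ 0.21  0.38 -0.1 ] w 0.0107 j6 1.52 turn 0.0005
```

View pics/w11.png

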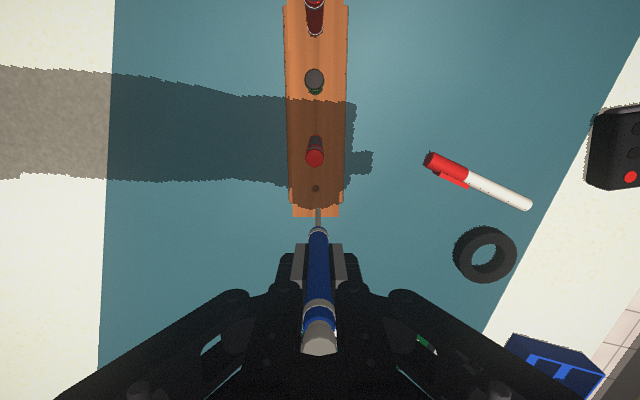

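View pics/s11.png

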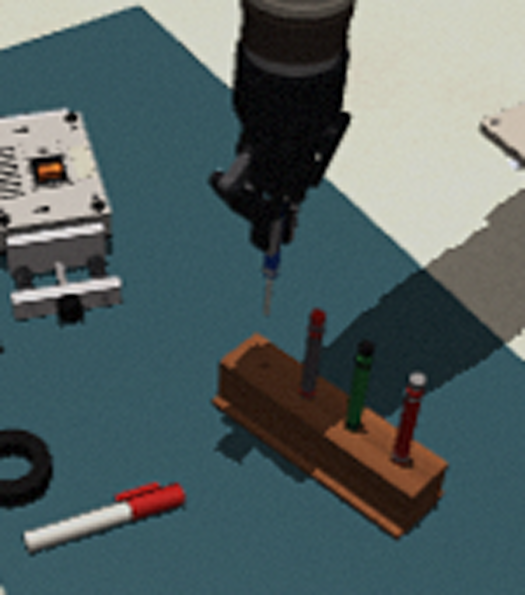

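The probe hangs straight, with its tip at wrist pixel (318,212). The other three tools are still in the stand. Moving above the hole.

```bash
python3 -m inch '[[-0.1,0.5,0,0,0,0,1],[-0.18,0.97,0,0,0,0,1],[-0.18,0.97,0,0,0,0,1],[-0.18,0.97,0,0,0,0,1],[-0.18,0.97,0,0,0,0,1],[-0.18,0.97,0,0,0,0,1],[-0.18,0.97,0,0,0,0,1],[-0.18,0.97,0,0,0,0,1]]'
python3 -m inch '[[-0.18,0.97,0,0,0,0,1],[-0.18,0.97,0,0,0,0,1],[-0.18,0.97,0,0,0,0,1],[-0.18,0.97,0,0,0,0,1],[-0.18,0.97,0,0,0,0,1],[-0.18,0.97,0,0,0,0,1],[-0.15,0.5,0,0,0,0,1],[0,0,0,0,0,0,1]]'
python3 - <<'E'
from h import *
togo([.5371,-.2391,.16],14.7)
E
```

```text
clock: 16.75
eef_pos: [0.522, -0.0817, 0.1621]
tool_rot: [0.992, 0.128, -0.001, -0.0]
ft_force: [0.1, 0.4, 0.3]
grip_width: 0.0104
clock: 17.55
eef_pos: [0.5326, -0.2422, 0.1622]
tool_rot: [0.992, 0.127, -0.001, -0.0]
ft_force: [0.9, 0.2, 0.2]
grip_width: 0.0103
clock 17.55 tcp [ 0.5326 -0.2422  0.1622] shift units [ 0.205 -0.075  0.088] xyaw 14.62 tilt [-0.0019  0.0006] F [0.94 0.16 0.21] w 0.0103 j6 0.89 turn -0.0004
```

```bash
python3 -m inch '[[0.1,-0.03,0.1,0,0,0,1],[0.1,-0.04,0.3,0,0,0,1],[0,0,0.4,0,0,0,1],[0,0,0.3,0,0,0,1],[0,0,0.2,0,0,0,1],[0,0,0.1,0,0,0,1],[0,0,0,0,0,0,1],[0,0,0,0,0,0,1]]'
python3 - <<'E'
from h import *
import cv2,json
togo([.5371,-.2391,.1274],14.7)
c=bot.get_calibration("wrist");p,d=bot.camera("wrist");cv2.imwrite("pics/w12.png",p);np.save("pics/w12.npy",d)
json.dump({k:np.array(v).tolist() for k,v in c.items()},open("pics/w12.json","w"))
s=p[110:260,240:400];g=np.clip((s.astype(float)/255)**.6*255,0,255).astype(np.uint8)
cv2.imwrite("pics/w12c.png",cv2.resize(g,None,fx=4,fy=4,interpolation=cv2.INTER_CUBIC))
print(proj("wrist",(.5371,-.2391,.052),c),proj("wrist",(.5371,-.2391,.072),c))
for n in ("scene","top"):
    p,d=bot.camera(n);cv2.imwrite(f"pics/{n}12.png",p)
E
```

```text
clock: 18.35
eef_pos: [0.5383, -0.2376, 0.1287]
tool_rot: [0.992, 0.129, 0.0, 0.0]
ft_force: [-0.4, 0.1, -0.6]
grip_width: 0.0106
clock 18.35 tcp [ 0.5383 -0.2376  0.1287] shift units [-0.061  0.046  0.05 ] xyaw 14.79 tilt [ 0.0004 -0.0002] F [-0.37  0.06 -0.6 ] w 0.0106 j6 0.90 turn 0.0005
[3.16009998e+02 2.02733782e+02 2.53380930e-01] [3.15823683e+02 2.10783157e+02 2.34354936e-01]
```

View pics/w12c.png

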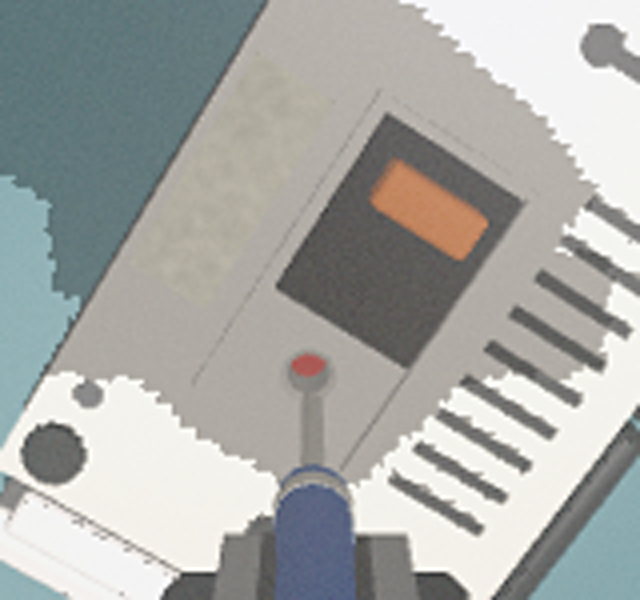

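```bash
python3 - <<'E'
import cv2,numpy as np
p=cv2.imread("pics/w12.png");s=p[188:233,295:340];g=np.clip((s.astype(float)/255)**.6*255,0,255).astype(np.uint8)
cv2.imwrite("pics/w12d.png",cv2.resize(g,None,fx=13,fy=13,interpolation=cv2.INTER_CUBIC))
d=np.load("pics/w12.npy");print(np.round(d[200:226:2,312:326],3))
E
```

```text
[[0.253 0.263 0.263 0.264 0.263 0.264 0.264 0.264 0.263 0.253 0.252 0.253
  0.252 0.254]
 [0.263 0.267 0.264 0.266 0.263 0.263 0.263 0.265 0.264 0.266 0.254 0.253
  0.253 0.252]
 [0.257 0.262 0.264 0.265 0.267 0.266 0.266 0.265 0.263 0.26  0.255 0.255
  0.254 0.253]
 [0.255 0.257 0.261 0.259 0.262 0.262 0.262 0.26  0.259 0.255 0.255 0.255
  0.253 0.254]
 [0.255 0.255 0.255 0.256 0.256 0.23  0.23  0.23  0.254 0.254 0.254 0.255
  0.254 0.254]
 [0.255 0.255 0.255 0.256 0.229 0.226 0.225 0.226 0.23  0.255 0.255 0.254
  0.255 0.256]
 [0.255 0.255 0.254 0.255 0.222 0.222 0.221 0.222 0.224 0.256 0.255 0.256
  0.256 0.256]
 [0.255 0.256 0.255 0.256 0.22  0.218 0.218 0.218 0.22  0.256 0.256 0.256
  0.256 0.256]
 [0.257 0.257 0.256 0.218 0.216 0.214 0.214 0.214 0.215 0.258 0.257 0.257
  0.258 0.258]
 [0.257 0.258 0.257 0.214 0.211 0.21  0.211 0.21  0.212 0.258 0.258 0.257
  0.257 0.257]
 [0.258 0.257 0.258 0.211 0.209 0.205 0.207 0.208 0.209 0.257 0.258 0.259
  0.257 0.258]
 [0.258 0.259 0.259 0.207 0.204 0.203 0.203 0.204 0.204 0.257 0.258 0.259
  0.259 0.259]
 [0.26  0.259 0.259 0.204 0.2   0.2   0.199 0.2   0.201 0.258 0.26  0.258
  0.26  0.26 ]]
```

View pics/w12d.png

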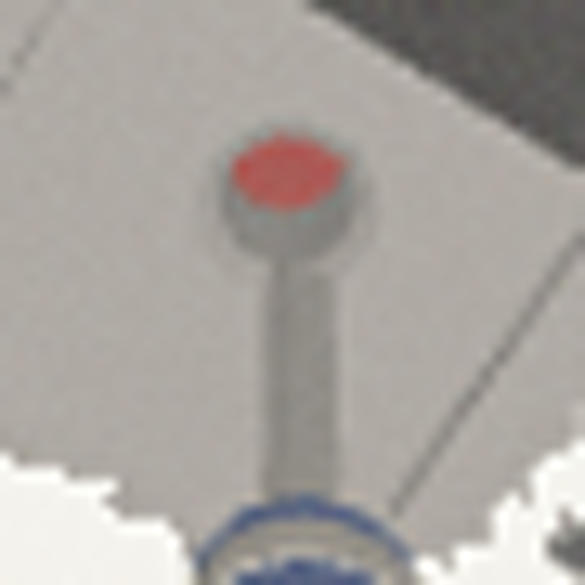

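```bash
python3 - <<'E'
from h import *
import json
c=json.load(open("pics/w12.json"));d=np.load("pics/w12.npy")
o=bot.get_obs();T=Ro.from_quat(o["tool_rot"]).as_matrix()
f=200/np.tan(np.radians(c["vfov"]/2))
def w(U,V,z): return np.array(c["R"]).T@(np.array([(U-c["cx"])/f*z,(V-c["cy"])/f*z,z])-c["t"])
print("hole",ray("wrist",*cr(288,195,13,295,188),.052,c))
print("tcp",o["eef_pos"])
for V in (208,210,214,218,222,224):
    X=w(318,V,np.median(d[V,317:320])); Xt=T.T@(X-o["eef_pos"]); print(V,np.round(X,4),"tool",np.round(1000*Xt,1))
for q,X in [("hole",(.5372,-.2391,.052))]: print(proj("wrist",X,c))
# shaft axis pixel columns
for V in range(210,226,3):
    row=d[V]; cols=[U for U in range(305,332) if 0<row[U]<.235]; print(V,min(cols),max(cols))
E
```

```text
hole [ 0.53761505 -0.23878335  0.052     ]
tcp [ 0.53839314 -0.23773427  0.12886391]
208 [ 0.5379 -0.2353  0.0754] tool [ 0.1 -2.5 53.5]
210 [ 0.5379 -0.2352  0.08  ] tool [ 0.1 -2.6 48.9]
214 [ 0.5379 -0.2354  0.0882] tool [ 0.1 -2.4 40.7]
218 [ 0.5379 -0.2352  0.0966] tool [ 0.1 -2.6 32.2]
222 [ 0.5379 -0.2353  0.1038] tool [ 0.1 -2.4 25.1]
224 [ 0.5379 -0.2353  0.1074] tool [ 0.1 -2.5 21.4]
[3.16124078e+02 2.02762380e+02 2.53388824e-01]
210 316 320
213 316 320
216 315 320
219 315 320
222 315 320
225 315 320
```

```bash
python3 -m inch '[[-0.04,0.055,0,0,0,0,1],[0,0,0.1,0,0,0,1],[0,0,0.2,0,0,0,1],[0,0,0.2,0,0,0,1],[0,0,0.1,0,0,0,1],[0,0,0.05,0,0,0,1],[0,0,0,0,0,0,1],[0,0,0,0,0,0,1]]'
python3 - <<'E'
from h import *
import cv2,json
togo([.5376,-.2393,.1105],14.7)
c=bot.get_calibration("wrist");p,d=bot.camera("wrist");cv2.imwrite("pics/w13.png",p);np.save("pics/w13.npy",d)
json.dump({k:np.array(v).tolist() for k,v in c.items()},open("pics/w13.json","w"))
s=p[188:248,295:345];g=np.clip((s.astype(float)/255)**.6*255,0,255).astype(np.uint8)
cv2.imwrite("pics/w13d.png",cv2.resize(g,None,fx=10,fy=10,interpolation=cv2.INTER_CUBIC))
E
```

```text
clock: 19.3
eef_pos: [0.5376, -0.2391, 0.1122]
tool_rot: [0.992, 0.129, 0.0, 0.0]
ft_force: [-0.8, -0.5, -0.5]
grip_width: 0.0104
clock 19.30 tcp [ 0.5376 -0.2391  0.1122] shift units [-0.002  0.008  0.068] xyaw 14.79 tilt [ 0.0001 -0.    ] F [-0.81 -0.49 -0.52] w 0.0104 j6 0.89 turn 0.0005
```

View pics/w13d.png

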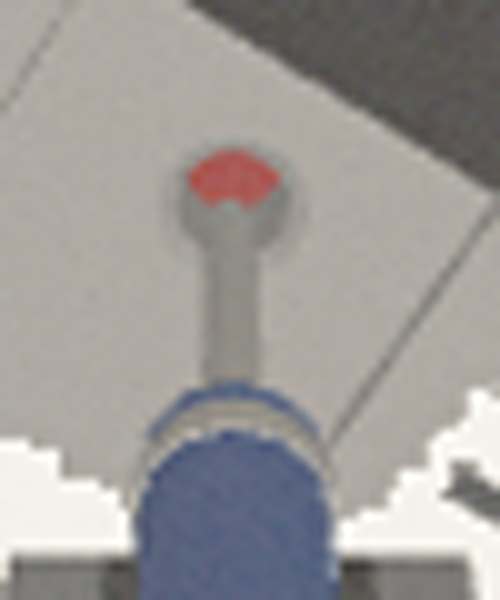

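The tip at crop (231,222) is aligned with the hole at (235,203) once the parallax is allowed for, to within about 0.5 mm. Descending into the hole gently.

```bash
python3 -m inch '[[0,0,0.05,0,0,0,1],[0,0,0.08,0,0,0,1],[0,0,0.08,0,0,0,1],[0,0,0.08,0,0,0,1],[0,0,0.08,0,0,0,1],[0,0,0.08,0,0,0,1],[0,0,0.05,0,0,0,1],[0,0,0,0,0,0,1]]'
python3 -c "
from h import *
togo([.5376,-.2393,.0905],14.7)"
```

```text
clock: 20.15
eef_pos: [0.5374, -0.239, 0.0994]
tool_rot: [0.992, 0.129, -0.0, -0.0]
ft_force: [-0.3, -0.0, -0.2]
grip_width: 0.01
clock 20.15 tcp [ 0.5374 -0.239   0.0994] shift units [0.007 0.013 0.354] xyaw 14.79 tilt [-0.0005  0.0002] F [-0.33 -0.03 -0.24] w 0.0100 j6 0.89 turn 0.0005
```

No lateral or vertical force, so the tip is inside the hole. I'll feel for the button in 1 mm rows or smaller.

```bash
python3 -m inch '[[0,0,0.03,0,0,0,1],[0,0,0.03,0,0,0,1],[0,0,0.03,0,0,0,1],[0,0,0.03,0,0,0,1],[0,0,0.03,0,0,0,1],[0,0,0,0,0,0,1],[0,0,0,0,0,0,1],[0,0,0,0,0,0,1]]'
python3 -c "
from h import *
togo([.5376,-.2393,.0905],14.7)"
python3 -m inch '[[0,0,0.03,0,0,0,1],[0,0,0.03,0,0,0,1],[0,0,0.03,0,0,0,1],[0,0,0.03,0,0,0,1],[0,0,0,0,0,0,1],[0,0,0,0,0,0,1],[0,0,0,0,0,0,1],[0,0,0,0,0,0,1]]'
python3 -c "
from h import *
togo([.5376,-.2393,.0905],14.7)"
```

```text
clock: 20.95
eef_pos: [0.5376, -0.2392, 0.0961]
tool_rot: [0.992, 0.129, 0.0, 0.0]
ft_force: [-0.5, 0.9, 1.9]
grip_width: 0.0104
clock 20.95 tcp [ 0.5376 -0.2392  0.0961] shift units [-0.001  0.005  0.226] xyaw 14.79 tilt [ 0.0003 -0.0002] F [-0.54  0.87  1.91] w 0.0104 j6 0.89 turn 0.0005
clock: 21.75
eef_pos: [0.5376, -0.2392, 0.093]
tool_rot: [0.992, 0.129, 0.0, 0.0]
ft_force: [-0.7, 0.6, 4.6]
grip_width: 0.0102
clock 21.75 tcp [ 0.5376 -0.2392  0.093 ] shift units [-0.001  0.005  0.102] xyaw 14.79 tilt [ 0.0002 -0.0001] F [-0.71  0.55  4.63] w 0.0102 j6 0.89 turn 0.0005
```

```bash
python3 -m inch '[[0,0,0.03,0,0,0,1],[0,0,0.03,0,0,0,1],[0,0,0.03,0,0,0,1],[0,0,0,0,0,0,1],[0,0,0,0,0,0,1],[0,0,0,0,0,0,1],[0,0,0,0,0,0,1],[0,0,0,0,0,0,1]]'
python3 -c "
from h import *
togo([.5376,-.2393,.0905],14.7)"
python3 -m inch '[[0,0,0.03,0,0,0,1],[0,0,0,0,0,0,1],[0,0,0.03,0,0,0,1],[0,0,0,0,0,0,1],[0,0,0,0,0,0,1],[0,0,0,0,0,0,1],[0,0,0,0,0,0,1],[0,0,0,0,0,0,1]]'
python3 -c "
from h import *
togo([.5376,-.2393,.0905],14.7)"
```

```text
clock: 22.55
eef_pos: [0.5377, -0.2393, 0.0913]
tool_rot: [0.992, 0.129, 0.0, 0.0]
ft_force: [-1.5, 1.0, 6.9]
grip_width: 0.0106
clock 22.55 tcp [ 0.5377 -0.2393  0.0913] shift units [-0.004  0.001  0.034] xyaw 14.79 tilt [ 0.0007 -0.0005] F [-1.5   0.97  6.9 ] w 0.0106 j6 0.89 turn 0.0005
clock: 23.35
eef_pos: [0.538, -0.2394, 0.0911]
tool_rot: [0.992, 0.129, 0.001, 0.001]
ft_force: [-3.3, 1.0, 11.9]
grip_width: 0.0106
clock 23.35 tcp [ 0.538  -0.2394  0.0911] shift units [-0.013 -0.009  0.024] xyaw 14.79 tilt [ 0.0019 -0.0011] F [-3.3   0.99 11.9 ] w 0.0106 j6 0.89 turn 0.0005
```

At 5.1 mm past first contact the force jumps from 6.9 to 11.9 N with only 0.2 mm more movement, so the button is on its stop. Last look.

```bash
python3 - <<'E'
from h import *
import cv2
p,d=bot.camera("wrist");s=p[100:300,220:420];g=np.clip((s.astype(float)/255)**.6*255,0,255).astype(np.uint8)
a=cv2.resize(g,(500,500),interpolation=cv2.INTER_CUBIC)
p,d=bot.camera("scene");b=cv2.resize(p[130:300,220:430][:, :],(297*1,240))
b=cv2.resize(p[130:300,250:430],(290,274))
o=np.zeros((500,790,3),np.uint8);o[:,:500]=a;o[:274,500:]=b
p,d=bot.camera("top");o[280:480,500:]=cv2.resize(p[140:260,220:394+0],(290,200))
cv2.imwrite("pics/fin.png",o)
togo([.5376,-.2393,.0905],14.7)
E
```

```text
clock 23.50 tcp [ 0.5379 -0.2394  0.0911] shift units [-0.011 -0.009  0.024] xyaw 14.78 tilt [ 0.0019 -0.0011] F [-3.39  0.16 11.92] w 0.0106 j6 0.89 turn 0.0005
```

View pics/fin.png

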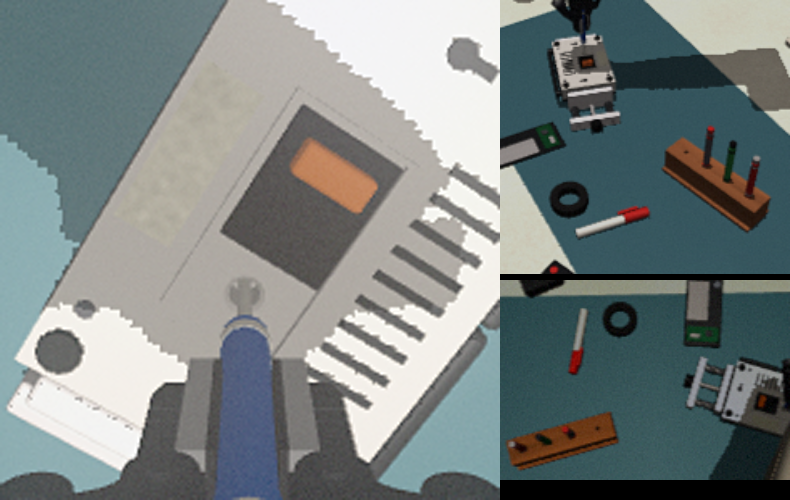

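The picture shows the shaft in the hole at (243,293), the cover still fully open, the other three tools in the stand, and the bystanders in view unmoved. Handing in.

```bash
python3 -c "
from workcell import bot
bot.job_done()
o=bot.get_obs();print(o['clock'],o['eef_pos'],o['ft_force'],o['grip_width'])"
```

```text
the job is handed in; nothing more can be done
the job is handed in; nothing more can be done
```

I slid the cover open by its orange tab, took the blue probe out of the stand, lowered it upright through the reset hole and pressed the button to its stop. I handed the job in at about 23.5 s with the probe still gripped and holding the button down.

**Last checks:**
- **Cover:** it measured 24.1 mm open, and the last picture still shows it fully open.
- **Button:** the probe met it at about 2 N and travelled 5.1 mm. The force then rose to 11.9 N with almost no further movement, so I took it to be on its stop. The red button was hidden behind the shaft, so force and travel are the only evidence that it is fully down.
- **Probe:** the gripper read 10.6 mm on the 12 mm handle. The tool was upright to within about 0.15° while pressing.
- **Everything else:** the other three tools are in the stand. The tape, marker and phone look unmoved. I did not look at the dish or jar again at the end.

**What disagreed:**
- **Fingertips:** they end about 27 mm behind the reported TCP. My first close on the tab therefore shut on air above it without touching anything, and I set later heights from the measured tip.
- **Grip width:** it reads about 2 mm small; the 10 mm tab read 7.8 mm.
- **Cameras:** the scene and top cameras disagreed by 3–4 mm, so I used the wrist camera for the final positions.
- **Plate contact:** closing on the tab briefly pressed the cover plate with about 10 N.

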